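# Show the arched plaque from under the case flap

## Robot

A 7-joint arm with a two-finger parallel gripper is mounted at the origin on the work surface. World frame = base frame: x ahead of the robot, y to its left, z up, the work surface at z = 0. Lengths are in m, angles in rad, forces in N, time in s.
With the tool pointing down it reaches from about 0.4 to 0.9 m from the base axis. Payload 5.5 kg.
Tool frame: the origin (TCP) lies at the very end of the fingers, on their centre line; the grasp point (between the pads) lies 19 mm behind it; z points along the fingers, y is the line along which they close (so a half turn about z gives the same grasp; the last joint's range is limited). The gripper opens to 92 mm and grips with 3 to 60 N. Pads are 19 mm wide; open, the fingers measure 130 mm over their backs; the gripper's body (75 mm by 190 mm) begins 47 mm behind the grasp point.
Start: joints at [-1.048, 0.501, -0.427, 1.55, 0.221, 1.138, -0.21], TCP at [0.167, 0.628, 0.227] pointing down, gripper open.
Joint ranges: [-2.88, 2.88], [-0.31, 2.03], [-1.54, 1.56], [0.2, 2.42], [-1.41, 4.55], [0.19, 2.02], [-2.57, 2.57]. Speed limits (rad/s): [2.57, 2.57, 3.14, 3.14, 3.14, 3.14, 3.14].

## Interface

Orientations are given as [roll, pitch, yaw] about the fixed x, y, z axes, in that order (R = Rz(yaw) Ry(pitch) Rx(roll)).
In Python, from plant import arm gives the robot as it stands.
- The arm moves only by the tool carry_out, never from a script. Its argument "moves" is a list of rows, each a list of 5 numbers: the shift along the tool's x, y, z in m, then the turn about the tool's z in rad, then the opening, from -1 (shut) to 1 (fully open). In form: [[x, y, z, turn, grip], ...]. A call has 1 to 10 rows; each row shifts and turns the commanded pose from where the row before left it, along the tool's axes as they then stand; what a row does not reach is not made up. A row lasts 1/10 s, in which the tool goes at most 50 mm and 8.59 degrees, less where a joint would pass 70% of its speed; a pose out of reach is approached as far as the arm can. A call is refused whole if a number of a shift passes 0.05 or a number of a turn 0.15, either way. A call with a gripper value outside its range is refused whole. The fingers move at their own pace and stop on an object; the grip force is fixed at half the most. Time passes only in rows, so rows that do not move let the fingers close. It gives the time, the measured TCP pose, the force, the opening and the grip force at its end, in the units of the state.
- arm.sense(): the state, without advancing time (a new reading comes with each control period).
- arm.snapshot(name): name is "side" or "top"; returns a dict with "frame" (384x512x3 uint8, red, green, blue), "K" (3x3 intrinsics, pixels), "dist" ([k1, k2, p1, p2, k3] as OpenCV has them; the pictures are not rectified), "origin" and "rotation" of the camera in the world. Camera axes: x right, y up, looking along -z (the intrinsics and any distortion apply to the point x, -y, -z); pixel columns grow to the right and rows downward; lengths in m; the calibration is good to about 2 mm. A picture is of the moment at which its call begins. There is no depth.
- arm.close_job(): hands the job in; it is judged then, once.
Trained networks look in a picture, given as the dict that the camera call returned (one of the last four; its "shot" number tells which), for a name from the list of things; names that differ only in an ending like _2 or _b are one class to them, and where a whole thing is asked for, a point or a joint stands for the part that bears it (a point fixed in the world has none). Each returns a list of dicts, best first, with "score" (0 to 1); they miss things now and then, are a little off and sometimes report something else, mostly with a low value. They report only what shows in the picture. A call takes as long as a camera call. They do not tell look-alikes from the thing itself.
- arm.trace(picture, target): "pixels" (384x512 bool, what is visible of it) and "extent" ([left, top, right, bottom] in pixels, round what is visible of it).
The state is a dict: "time": time; "joint_pos": joint angles; "qvel": joint speeds; "tau": joint torques, N m; "position": TCP position; "tool_rot": TCP orientation; "contact_force": force on the tool from outside, world axes, zero at the start; "ft_torque": the same for the moment, N m; "opening": opening from 0.0 (shut) to 1.0 (fully open); "grip_force": force on a finger pad.
Only numpy, scipy, OpenCV 4.12 (cv2) and the standard library are available. Lean on these libraries where they do the work, as an engineer would, in place of code of your own. Each camera call takes 0.05 s, during which the arm holds its last target. There are 200 camera calls.

## Task

Take the glass jar off the case's cover flap and set it down gently, upright and wholly on the round wooden coaster. Then lift the flap, draw the arch-topped plaque out of the case and show it: hold it still and upright over the middle of the rectangular mat, its broad faces parallel to the mat's long edges and at least 10 cm of air beneath it, and finish while still holding it there. Do not drop or tip the jar, and leave the square-topped plate in the case and everything else on the counter where it is.

Things in the scene. Friction and masses are not known exactly. Their poses are not given: they have to be found in the camera images.
- jar_mid (a point): closed clear-glass jar of silver polish with a metal cap, 54 mm across, 85 mm tall, standing on the closed flap of the case; the point is on its axis half-way up (42 mm above its foot); z is its axis. About 0.2 kg.
- coaster_top (a point): round brown wooden coaster, 120 mm across, 8 mm high, fixed to the counter; the point is the centre of its top face.
- case: pale wooden case, 130 mm deep (its x) by 230 mm long (its y) by 95 mm high, walls and floor 6 mm thick, fixed to the counter; origin: centre of its underside. Its own +x points to the hinged long side, -x to the side with the pull. Inside, two grooves 20 mm wide between ribs run along its x, at y = +45 and -45 mm; the ribs' tops are 22 mm above the underside. One plate stands in each groove; which stands where varies.
- flap (a joint): the case's hinged cover flap, 8 mm thick, covering all of it: 0 is shut (level), 1.57 is straight up, 2.0 is the stop. The hinge is stiff: the flap stays at any angle; lifting it by the pull takes about 4 N.
- flap_hinge (a point): middle of the flap's hinge line, which runs along the case's y, 100 mm above the counter.
- flap_handle (a point): middle of the flap's pull: a round steel bar 9 mm thick and 90 mm long, parallel to the hinge, in the plane of the flap, 172 mm from the hinge line; it is carried on an arm at each end, with 35 mm free between the bar and the flap's edge, and nothing below it but the counter. It turns freely enough between finger pads for the flap to be swung with the gripper kept upright.
- plaque_mid (a point): the wanted arch-topped metal plaque, 78 mm tall in all: a flat plate 10 mm thick (its x) and 60 mm wide (its y) whose top is a half circle of 30 mm radius, on a wooden foot 16 x 66 x 14 mm. It stands upright in a groove of the case on the 6 mm floor, hidden while the flap is shut, its broad faces square to the case's y. The point is half-way up, 39 mm above its underside; x is normal to the broad faces, z is up. About 0.16 kg.
- block_mid (a point): the other plate in the case, to be left there: square-topped, 16 mm thick, 60 mm wide, 78 mm tall, on the same foot; the point is half-way up, 39 mm above its underside.
- mat_top (a point): rectangular cloth-covered showing mat, 130 mm (its x) by 190 mm (its y, the long edges), 6 mm high, fixed to the counter; the point is the centre of its top face.
- ringbox: white ring box, 55 x 55 x 45 mm; a bystander to leave alone; origin: centre of its underside.
- ringbox2: second white ring box, 55 x 55 x 45 mm; a bystander to leave alone; origin: centre of its underside.
- votive: open amber glass votive cup, 64 mm across, 62 mm tall; a bystander to leave alone; origin: centre of its underside.
- figurine: slim white ceramic figurine, 52 mm across the foot, 122 mm tall; a bystander to leave alone; origin: centre of its underside.
- book: closed brown book, 100 x 140 x 24 mm, lying flat; a bystander to leave alone; origin: centre of its underside.
- brush: wooden brush, 170 mm long, lying flat; a bystander to leave alone; origin: near its middle, at its underside.
Not all that is in view belongs to the job. What is shaped like the part that bears mat_top but yellow is not meant.

How it is judged:
On the way, in this order (a step that is already met when the one before it is completed fails the run):
1. the jar stands upright on the coaster, let go (horizontal distance between jar_mid and coaster_top below 0.033 m and z of jar_mid in the frame of coaster_top between 0.037 and 0.047 m and angle between jar_mid's own z axis and vertical below 0.1 rad and contact force between the fingers and jar below 0.1 N and linear speed of jar below 0.03 m/s), for 0.2 s.
2. the flap is lifted open (over 1.2 rad) (value of joint flap above 1.2 rad), for 0.1 s.
3. the fingers hold the plaque, drawn clear above the case (height (world z) of plaque_mid above 0.135 m and contact force between the fingers and plaque above 1 N), for 0.1 s.
At the end, for the whole second after the job is handed in: Fingers hold the arched plaque still, its middle over 135 mm above the mat top and within 40 mm sideways of its centre; upright and faces parallel to the long edges within 0.2 rad. Jar upright (0.1 rad) within 33 mm of the coaster centre. Square-topped plate within 30 mm of its start (horizontal distance between jar_mid and coaster_top below 0.033 m and z of jar_mid in the frame of coaster_top between 0.037 and 0.047 m and angle between jar_mid's own z axis and vertical below 0.1 rad and contact force between the fingers and plaque above 1 N and z of plaque_mid in the frame of mat_top above 0.135 m and horizontal distance between plaque_mid and mat_top below 0.04 m and angle between plaque_mid's own z axis and vertical below 0.2 rad and angle between the x axis of plaque_mid and the x axis of mat_top, either way round below 0.2 rad and linear speed of plaque below 0.03 m/s and distance of block_mid from where it was at the start of the episode below 0.03 m); the arm keeps its last pose, push and grip.
It fails at once if the jar is tipped over 0.5 rad (angle between jar_mid's own z axis and vertical above 0.5 rad).
It fails at once if the jar is dropped (falls out of the fingers faster than 0.5 m/s) (linear speed of jar above 0.5 m/s and contact force between the fingers and jar below 0.1 N).
It fails at once if the square-topped plate is moved over 30 mm (distance of block_mid from where it was at the start of the episode above 0.03 m).
It fails at once if a bystander is moved over 30 mm or tipped (distance of any of ringbox, ringbox2, votive, figurine, book, brush from where it was at the start of the episode above 0.03 m or angle between any of ringbox, ringbox2, votive, figurine, book, brush's own z axis and vertical above 0.5 rad).
It also fails if it takes over 72 s, if anything falls off the work surface, if the arm or the gripper's body presses on something with over 40 N, if the wrist force passes 120 N, or if a joint passes its speed limit or range.

## Working session

There is one attempt and no reset: what is moved stays moved. The work goes in short steps, Python scripts to look and compute and a tool call to move; the robot and the scene stay as the last step left them, time stands still between calls to the robot, and variables do not carry over. Pictures are saved under pics/ and viewed, at most 10 in all, crops included, and the job is handed in when it is done.

Besides the shell and the picture viewer there is one more tool, called by a JSON object that holds its "fn" and its "kwargs", one argument or row to a line. carry_out: Moves the arm, as the interface text tells. Its arguments: {"type":"object","properties":{"moves":{"type":"array","items":{"type":"array","items":{"type":"number"}}}},"required":["moves"]}

```bash
ls; mkdir -p pics
cat > h.py <<'E'
import numpy as np, cv2
from plant import arm
def ray(s,px):
    p=cv2.undistortPoints(np.array([[px]],float),np.array(s["K"]),np.array(s["dist"],float))[0,0]
    d=np.array(s["rotation"])@np.array([p[0],-p[1],-1.0]); return np.array(s["origin"]),d/np.linalg.norm(d)
def onz(s,px,z):
    o,d=ray(s,px); return o+d*(z-o[2])/d[2]
def proj(s,P):
    c=(np.atleast_2d(P)-np.array(s["origin"]))@np.array(s["rotation"]); c=c*[1,-1,-1]
    return cv2.projectPoints(c.reshape(-1,1,3),np.zeros(3),np.zeros(3),np.array(s["K"]),np.array(s["dist"],float))[0][:,0]
def tri(rs):
    A=0;b=0
    for o,d in rs:
        M=np.eye(3)-np.outer(d,d);A=A+M;b=b+M@o
    return np.linalg.solve(A,b)
E
python3 - <<'E'
from h import *
print(arm.sense())
S={n:arm.snapshot(n) for n in("side","top")}
for n,s in S.items():
    cv2.imwrite(f"pics/{n}0.png",s["frame"][:,:,::-1]); print(n,s["origin"],np.round(s["rotation"],3).tolist(),s["dist"])
    for t in ["jar_mid","coaster_top","case","flap","flap_handle","mat_top","ringbox","votive","figurine","book","brush"]:
        for r in arm.trace(s,t)[:3]:
            ys,xs=np.nonzero(r["pixels"]); print(t,round(r["score"],2),r["extent"],xs.mean().round(1),ys.mean().round(1),len(xs))
E
```

```text
pics
{'time': 0.0, 'joint_pos': array([-1.04779236,  0.50183526, -0.42675005,  1.55145045,  0.22084015,
        1.13829715, -0.21032326]), 'qvel': array([-0.00038864, -0.00066365,  0.00040662,  0.00035973, -0.0015302 ,
       -0.00069572, -0.00013469]), 'tau': array([ 1.87079536e-04, -5.66589797e+01, -5.81550390e+00, -2.79112941e+01,
       -6.84118504e-02,  3.09923489e-02,  1.85984841e-04]), 'position': array([0.16688011, 0.62749025, 0.22568243]), 'tool_rot': array([-3.13966246e+00, -8.61459849e-06,  2.88180113e+00]), 'contact_force': array([-0.07222716, -0.45401613, -0.86099313]), 'ft_torque': array([-0.0314985 , -0.03664848,  0.0206415 ]), 'grip_force': 0.0, 'opening': 1.004596811113272}
side [ 0.06696349 -1.06019815  1.03047573] [0.875, -0.011, -0.39] [0.0202733 0.        0.        0.        0.       ]
jar_mid 0.62 [217.5, 138.5, 231.9, 161.4] 223.7 148.4 354
coaster_top 0.76 [272.4, 237.3, 304.7, 271.0] 289.0 254.0 871
case 0.85 [206.1, 138.5, 270.7, 188.6] 239.4 166.0 2499
flap 0.95 [206.0, 139.5, 270.3, 174.0] 239.9 156.5 1282
flap_handle 0.57 [206.5, 143.9, 269.5, 176.3] 239.
[... 1005 characters left out ...]
flap_handle 0.73 [149.4, 156.7, 215.1, 235.7] 178.9 194.0 3426
mat_top 0.69 [310.9, 263.0, 375.5, 308.0] 344.7 288.7 2361
mat_top 0.67 [232.4, 137.2, 299.9, 190.4] 264.4 161.9 2251
mat_top 0.23 [305.4, 183.9, 339.3, 219.2] 320.0 199.9 1036
ringbox 0.82 [106.7, 130.2, 128.5, 154.9] 118.1 143.3 339
ringbox 0.67 [276.1, 219.2, 302.0, 242.0] 289.2 231.9 315
votive 0.63 [237.4, 215.4, 256.5, 234.5] 245.7 225.4 310
votive 0.56 [165.2, 202.5, 190.0, 223.1] 175.4 210.8 369
figurine 0.61 [197.5, 120.6, 214.2, 141.2] 206.0 131.0 242
figurine 0.31 [367.0, 192.3, 402.1, 236.9] 384.7 216.0 1390
book 0.61 [368.3, 193.2, 403.9, 238.8] 384.5 216.3 1429
brush 0.91 [311.0, 126.4, 354.8, 154.1] 327.1 141.6 410
```

```bash
cat >> h.py <<'E'
from scipy.spatial.transform import Rotation as Ro
_snap=arm.snapshot
def snap(n):
    return _snap(n)
def Rm(s):
    r=np.array(s["rotation"]); return r if r.shape==(3,3) else Ro.from_euler("xyz",r).as_matrix()
def ray(s,px):
    p=cv2.undistortPoints(np.array([[px]],float),np.array(s["K"]),np.array(s["dist"],float))[0,0]
    d=Rm(s)@np.array([p[0],-p[1],-1.0]); return np.array(s["origin"]),d/np.linalg.norm(d)
def proj(s,P):
    c=(np.atleast_2d(P)-np.array(s["origin"]))@Rm(s); c=c*[1,-1,-1]
    return cv2.projectPoints(c.reshape(-1,1,3),np.zeros(3),np.zeros(3),np.array(s["K"]),np.array(s["dist"],float))[0][:,0]
E
python3 - <<'E'
from h import *
import pickle
S={n:arm.snapshot(n) for n in("side","top")}
pickle.dump(S,open("S0.pkl","wb"))
for n,s in S.items(): print(Rm(s).round(3).tolist(), np.array(s["K"]).tolist(), s["shot"])
p=S
for t,i,j in [("jar",(223.7,148.4),(175.2,210.7)),("coaster",(289,254),(320.1,199.9)),("figurine",(297.7,164.2),(206,131)),("brush",(345,241.5),(327,141.6)),("flap",(239.9,156.5),(178.3,194.1)),
 ("matA",(298.2,208.7),(264.4,161.9)),("matB",(213,302.9),(344.7,288.7)),("votive",(236,207),(245.7,225.4)),("ring",(246.3,238.1),(289.2,231.9)),("ring2",(258.4,133.8),(118.1,143.3)),("book",(305.7,309.4),(384.5,216.3))]:
    print(t,tri([ray(S["side"],i),ray(S["top"],j)]).round(3))
a=S["side"]["frame"][100:360,150:380,::-1]; b=S["top"]["frame"][100:330,90:420,::-1]
cv2.imwrite("pics/a.png",cv2.resize(a,None,fx=2.3,fy=2.3,interpolation=2)); cv2.imwrite("pics/b.png",cv2.resize(b,None,fx=2.4,fy=2.4,interpolation=2))
E
```

```text
[[0.925, 0.236, -0.298], [-0.38, 0.596, -0.707], [0.011, 0.767, 0.641]] [[421.60711301599594, 0.0, 259.15775816841256], [0.0, 421.60711301599594, 188.60506127599376], [0.0, 0.0, 1.0]] 3
[[0.026, 0.986, -0.163], [-1.0, 0.027, 0.006], [0.011, 0.163, 0.987]] [[451.8221377943834, 0.0, 258.28537135494196], [0.0, 451.8221377943834, 195.67863499044128], [0.0, 0.0, 1.0]] 4
jar [0.444 0.178 0.145]
coaster [ 0.51  -0.264  0.002]
figurine [0.721 0.11  0.044]
brush [ 0.705 -0.286  0.005]
flap [0.505 0.18  0.091]
matA [ 0.632 -0.081  0.   ]
matB [ 0.228 -0.346 -0.003]
votive [ 0.417 -0.026  0.035]
ring [ 0.402 -0.164  0.02 ]
ring2 [0.676 0.402 0.022]
book [ 0.461 -0.474  0.011]
```

View pics/a.png

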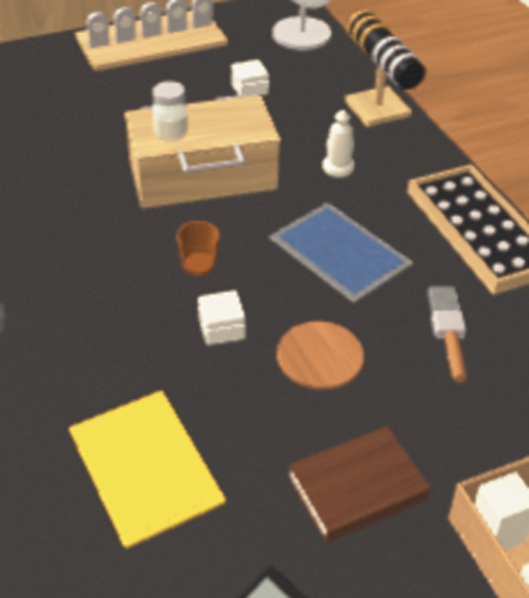

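View pics/b.png

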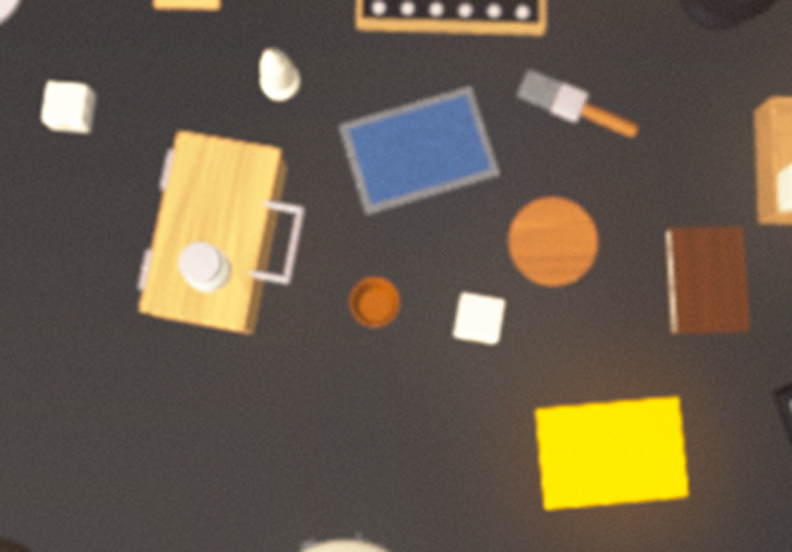

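The pictures show the case with the jar on it (top crop, jar cap ≈(204,262)), the pull facing the robot's right at ≈(296,245), the blue mat (418,150), coaster (553,241), and the yellow look-alike mat that's not meant (612,452).

Run:
```python
from h import *
import pickle
S=pickle.load(open("S0.pkl","rb"))
T=lambda u,v:(u/2.4+90-.3,v/2.4+100-.3); D=lambda u,v:(u/2.3+150-.3,v/2.3+100-.3)
s,t=S["side"],S["top"]
print("captop",tri([ray(s,D(169,89)),ray(t,T(203,261))]))
for n,c in [("hingeL",T(178,131)),("frontL",T(283,148)),("frontR",T(252,333)),("hingeR",T(140,311))]: print(n,onz(t,c,.104).round(4))
for n,c,d in [("barA",T(301,209),D(241,157)),("barB",T(288,281),D(183,165)),("frontL",T(283,148),D(279,138)),("frontR",T(252,333),D(137,152)),("hingeR",T(140,311),D(125,112))]: print(n,onz(t,c,.1).round(4),tri([ray(s,d),ray(t,c)]).round(4))
for n,c,d in [("m1",T(341,125),D(270,237)),("m2",T(471,89),D(326,205)),("m3",T(498,174),D(411,263)),("m4",T(367,213),D(353,299))]: print(n,onz(t,c,.006).round(4),tri([ray(s,d),ray(t,c)]).round(4))
print("coaster",onz(t,T(553,241),.008).round(4),onz(s,D(320,354),.008).round(4))
for n,c,z in [("ring",T(480,318),.045),("vot",T(375,300),.062),("fig",T(280,75),.06)]: print(n,onz(t,c,z).round(3))
```

```text
captop [0.44335207 0.17231834 0.19255407]
hingeL [0.6214 0.2302 0.104 ]
frontL [0.6025 0.0945 0.104 ]
frontR [0.3669 0.1226 0.104 ]
hingeR [0.3899 0.264  0.104 ]
barA [0.525  0.0686 0.1   ] [0.5233 0.0676 0.1106]
barB [0.4333 0.0811 0.1   ] [0.4317 0.08   0.1118]
frontL [0.6034 0.095  0.1   ] [0.6007 0.0941 0.1091]
frontR [0.3671 0.1232 0.1   ] [0.3678 0.1191 0.1268]
hingeR [0.3902 0.2649 0.1   ] [0.3912 0.2638 0.1035]
m1 [0.6606 0.0274 0.006 ] [ 0.6204  0.04   -0.046 ]
m2 [ 0.717  -0.1498  0.006 ] [ 0.6241 -0.1285  0.1532]
m3 [ 0.598  -0.1883  0.006 ] [ 0.6279 -0.2009  0.0713]
m4 [ 0.5392 -0.012   0.006 ] [ 0.6267 -0.0298 -0.1613]
coaster [ 0.5076 -0.2634  0.008 ] [ 0.5077 -0.2674  0.008 ]
ring [ 0.398 -0.164  0.045]
vot [ 0.416 -0.027  0.062]
fig [0.713 0.108 0.06 ]
```

{"fn": "carry_out", "kwargs": {
  "moves": [
    [0, 0, 0, -0.129, 1],
    [-0.028, -0.034, 0, 0, 1],
    [-0.028, -0.034, 0, 0, 1],
    [-0.028, -0.034, 0, 0, 1],
    [-0.028, -0.034, 0, 0, 1],
    [-0.028, -0.034, 0, 0, 1],
    [-0.028, -0.034, 0, 0, 1],
    [-0.028, -0.034, 0, 0, 1],
    [-0.028, -0.034, 0, 0, 1],
    [-0.028, -0.034, 0, 0, 1]
  ]
}}

```text
time: 2.3
position: [0.3778, 0.2904, 0.2271]
tool_rot: [3.141, 0.001, 3.011]
contact_force: [0.5, 0.2, 0.2]
opening: 0.999
grip_force: 0.0
```

```bash
cat >> h.py <<'E'
def delta(x,y,z,ydeg=None):
    s=arm.sense(); R=Ro.from_euler("xyz",s["tool_rot"]).as_matrix()
    yd=np.degrees(np.arctan2(R[1,1],R[0,1]))
    tr=0 if ydeg is None else -np.radians((ydeg-yd+90)%180-90)
    print("t",round(float(s["time"]),2),"pos",s["position"].round(4),"ydeg",yd.round(2),"tool",(R.T@(np.array([x,y,z])-s["position"])).round(4),"turn",np.round(tr,3),"F",s["contact_force"].round(2),"open",round(float(s["opening"]),3),"grip",s["grip_force"],"q",s["joint_pos"].round(2))
E
python3 -c "
from h import *
delta(.4435,.1725,.226,82.5)"
```

```text
t 2.3 pos [0.3778 0.2904 0.2271] ydeg 82.52 tool [-0.0805 -0.1084  0.0011] turn 0.0 F [0.46 0.24 0.19] open 0.999 grip 0.0 q [-0.41  0.17 -0.33  1.98  0.07  1.    0.66]
```

{"fn": "carry_out", "kwargs": {
  "moves": [
    [-0.027, -0.036, 0, 0, 1],
    [-0.027, -0.036, 0, 0, 1],
    [-0.0265, -0.0364, 0, 0, 1],
    [0, 0, 0, 0, 1],
    [0, 0, 0, 0, 1],
    [0, 0, 0.02, 0, 1],
    [0, 0, 0.015, 0, 1]
  ]
}}

```text
time: 3.0
position: [0.442, 0.1758, 0.1915]
tool_rot: [3.141, 0.0, 3.013]
contact_force: [-0.6, 0.9, -0.6]
opening: 1.001
grip_force: 0.0
```

Run:
```python
from h import *
delta(.4435,.1725,.138,82.5)
s=arm.snapshot("side"); t=arm.snapshot("top")
a=s["frame"][100:220,170:320,::-1]; b=t["frame"][130:250,130:280,::-1]
cv2.imwrite("pics/c.png",np.hstack([cv2.resize(i,(400,320),interpolation=2) for i in (a,b)]))
```

```text
t 3.0 pos [0.442  0.1758 0.1915] ydeg 82.65 tool [-0.0019 -0.0031  0.0535] turn 0.003 F [-0.62  0.85 -0.62] open 1.001 grip 0.0 q [-0.23  0.21 -0.23  2.02  0.06  0.92  0.95]
```

View pics/c.png

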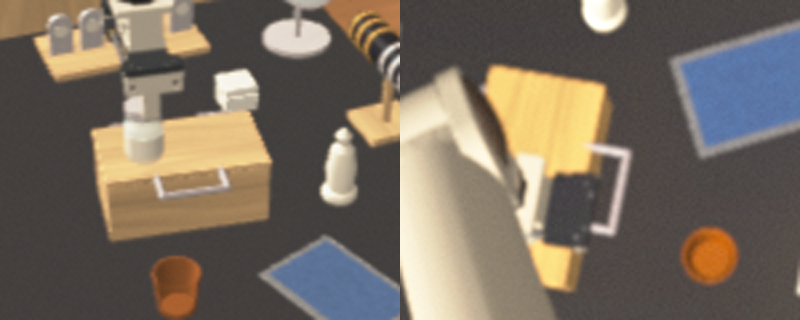

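The gripper is centred over the jar (side half, ≈(142,120)), so I descend and grip.

{"fn": "carry_out", "kwargs": {
  "moves": [
    [-0.002, -0.003, 0.02, 0, 1],
    [0, 0, 0.018, 0, 1],
    [0, 0, 0.015, 0, 1],
    [0, 0, 0, 0, 1],
    [0, 0, 0, 0, -1],
    [0, 0, 0, 0, -1],
    [0, 0, 0, 0, -1],
    [0, 0, 0, 0, -1],
    [0, 0, 0, 0, -1],
    [0, 0, 0, 0, -1]
  ]
}}

```text
time: 4.1
position: [0.4448, 0.1717, 0.1394]
tool_rot: [3.14, 0.001, 3.011]
contact_force: [-0.0, 2.1, 2.9]
opening: 0.574
grip_force: 30.0
```

{"fn": "carry_out", "kwargs": {
  "moves": [
    [0, 0, -0.005, 0, -1],
    [0, 0, -0.01, 0, -1],
    [0, 0, -0.02, 0, -1],
    [0, 0, -0.02, 0, -1],
    [0, 0, -0.01, 0, -1],
    [0, 0, 0, 0, -1]
  ]
}}

```text
time: 4.7
position: [0.4451, 0.1709, 0.2053]
tool_rot: [3.14, 0.003, 3.01]
contact_force: [-0.4, -0.0, -1.3]
opening: 0.577
grip_force: 30.0
```

Run:
```python
from h import *
delta(.5085,-.265,.21,82.5)
```

```text
t 4.7 pos [0.4451 0.1709 0.2053] ydeg 82.48 tool [-0.1199 -0.4238 -0.0049] turn -0.0 F [-0.37 -0.   -1.33] open 0.577 grip 29.999177420977503 q [-0.22  0.19 -0.23  2.    0.05  0.95  0.97]
```

{"fn": "carry_out", "kwargs": {
  "moves": [
    [-0.0085, -0.015, 0, 0, -1],
    [-0.0085, -0.03, 0, 0, -1],
    [-0.0085, -0.03, 0, 0, -1],
    [-0.0085, -0.03, 0, 0, -1],
    [-0.0085, -0.03, 0, 0, -1],
    [-0.0085, -0.03, 0, 0, -1],
    [-0.0085, -0.03, 0, 0, -1],
    [-0.0085, -0.03, 0, 0, -1],
    [-0.0085, -0.03, 0, 0, -1],
    [-0.0085, -0.03, 0, 0, -1]
  ]
}}

```text
time: 5.7
position: [0.4904, -0.1241, 0.2026]
tool_rot: [-3.142, -0.002, 3.011]
contact_force: [0.1, 0.8, -2.4]
opening: 0.577
grip_force: 30.0
```

{"fn": "carry_out", "kwargs": {
  "moves": [
    [-0.0085, -0.03, 0, 0, -1],
    [-0.0085, -0.03, 0, 0, -1],
    [-0.0085, -0.03, 0, 0, -1],
    [-0.0085, -0.03, 0, 0, -1],
    [0, -0.019, 0, 0, -1],
    [0, 0, 0.02, 0, -1],
    [0, 0, 0.03, 0, -1],
    [0, 0, 0.02, 0, -1],
    [0, 0, 0, 0, -1]
  ]
}}

```text
time: 6.6
position: [0.5034, -0.2637, 0.1294]
tool_rot: [3.139, -0.008, 3.011]
contact_force: [-0.4, 1.0, -1.9]
opening: 0.574
grip_force: 30.0
```

Run:
```python
from h import *
delta(.5085,-.265,.0435,82.5)
s=arm.snapshot("side"); t=arm.snapshot("top")
for c in (s,t):
  for n in ("jar_mid","coaster_top"):
    for r in arm.trace(c,n)[:1]:
      ys,xs=np.nonzero(r["pixels"]); print(n,r["score"],r["extent"],xs.mean(),ys.mean())
a=s["frame"][170:310,230:370,::-1]; b=t["frame"][140:280,250:390,::-1]
cv2.imwrite("pics/d.png",np.hstack([cv2.resize(i,(400,400),interpolation=2) for i in (a,b)]))
```

```text
t 6.6 pos [ 0.5034 -0.2637  0.1294] ydeg 82.5 tool [-0.0059 -0.0009  0.0859] turn -0.0 F [-0.36  1.03 -1.9 ] open 0.574 grip 29.99922540737316 q [ 0.39  0.44  0.06  1.85 -0.03  0.86  1.9 ]
jar_mid 0.59 [282.9, 219.1, 302.4, 239.9] 286.031746031746 231.0952380952381
coaster_top 0.87 [269.7, 238.5, 307.2, 270.8] 289.1552723059096 254.20509849362688
coaster_top 0.66 [303.8, 198.7, 313.4, 212.4] 307.6978417266187 203.30935251798562
```

View pics/d.png

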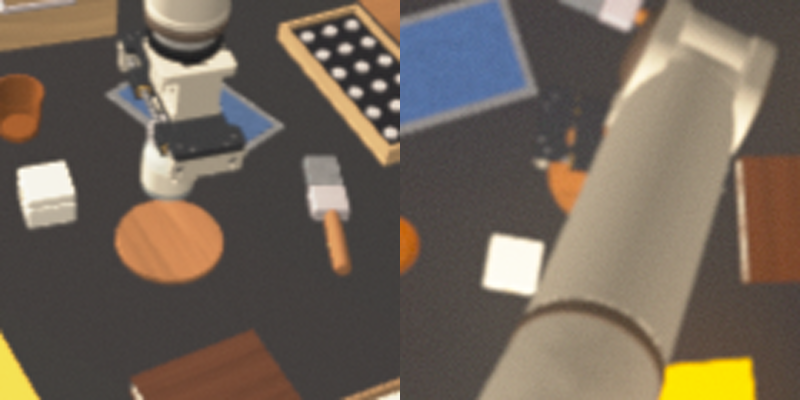

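The jar hangs upright between the fingers (side half, ≈(165,185)), in line with the coaster (168,240). Lowering.

{"fn": "carry_out", "kwargs": {
  "moves": [
    [-0.005, -0.001, 0.02, 0, -1],
    [0, 0, 0.025, 0, -1],
    [0, 0, 0.02, 0, -1],
    [0, 0, 0.01, 0, -1],
    [0, 0, 0.005, 0, -1],
    [0, 0, 0, 0, -1],
    [0, 0, 0, 0, -1]
  ]
}}

```text
time: 7.6
position: [0.5125, -0.2672, 0.0547]
tool_rot: [-3.141, 0.002, 3.011]
contact_force: [-0.9, -1.0, -2.0]
opening: 0.573
grip_force: 30.0
```

Run:
```python
from h import *
delta(.5085,-.265,.0434,82.5)
```

```text
t 7.6 pos [ 0.5125 -0.2672  0.0547] ydeg 82.51 tool [0.0043 0.0017 0.0113] turn 0.0 F [-0.89 -1.03 -2.03] open 0.573 grip 29.999312865547836 q [ 0.4   0.56  0.05  1.87 -0.04  0.71  1.91]
```

{"fn": "carry_out", "kwargs": {
  "moves": [
    [0.003, 0.001, 0.003, 0, -1],
    [0, 0, 0.003, 0, -1],
    [0, 0, 0.002, 0, -1],
    [0, 0, 0, 0, -1],
    [0, 0, 0, 0, -1]
  ]
}}

```text
time: 8.1
position: [0.5088, -0.2654, 0.0457]
tool_rot: [3.142, -0.0, 3.011]
contact_force: [0.4, -0.8, -1.7]
opening: 0.573
grip_force: 30.0
```

{"fn": "carry_out", "kwargs": {
  "moves": [
    [0, 0, 0.001, 0, -1],
    [0, 0, 0.001, 0, -1],
    [0, 0, 0.001, 0, -1],
    [0, 0, 0, 0, -1],
    [0, 0, 0, 0, -1]
  ]
}}

```text
time: 8.6
position: [0.5089, -0.2655, 0.0434]
tool_rot: [3.142, 0.0, 3.011]
contact_force: [-1.7, 1.1, 4.6]
opening: 0.575
grip_force: 30.0
```

{"fn": "carry_out", "kwargs": {
  "moves": [
    [0, 0, 0, 0, 0.3],
    [0, 0, 0, 0, 0.6],
    [0, 0, 0, 0, 1],
    [0, 0, 0, 0, 1],
    [0, 0, 0, 0, 1],
    [0, 0, -0.01, 0, 1],
    [0, 0, -0.03, 0, 1],
    [0, 0, -0.04, 0, 1],
    [0, 0, -0.04, 0, 1],
    [0, 0, -0.04, 0, 1]
  ]
}}

```text
time: 9.6
position: [0.5086, -0.2654, 0.205]
tool_rot: [-3.141, 0.0, 3.011]
contact_force: [0.1, -1.0, -0.8]
opening: 0.997
grip_force: 0.0
```

Run:
```python
from h import *
delta(.479,.0743,.20,82.5)
```

```text
t 9.6 pos [ 0.5086 -0.2654  0.205 ] ydeg 82.5 tool [0.0737 0.3329 0.0049] turn 0.0 F [ 0.13 -1.01 -0.84] open 0.997 grip 0.0 q [ 0.38  0.35  0.06  1.78 -0.03  1.    1.9 ]
```

{"fn": "carry_out", "kwargs": {
  "moves": [
    [0.008, 0.037, 0, 0, -0.5],
    [0.008, 0.037, 0, 0, -0.5],
    [0.008, 0.037, 0, 0, -0.5],
    [0.008, 0.037, 0, 0, -0.5],
    [0.008, 0.037, 0, 0, -0.5],
    [0.008, 0.037, 0, 0, -0.5],
    [0.008, 0.037, 0, 0, -0.5],
    [0.008, 0.037, 0, 0, -0.5],
    [0.009, 0.037, 0, 0, -0.5],
    [0, 0, 0.02, 0, -0.5]
  ]
}}

```text
time: 10.6
position: [0.4814, 0.0811, 0.1857]
tool_rot: [3.137, 0.006, 3.019]
contact_force: [0.1, 0.1, -0.2]
opening: 0.255
grip_force: 0.0
```

{"fn": "carry_out", "kwargs": {
  "moves": [
    [0, 0, 0.03, 0, -0.5],
    [0, 0, 0.02, 0, -0.5],
    [0, 0, 0, 0, -0.5],
    [0, 0, 0, 0, -0.5]
  ]
}}

```text
time: 11.0
position: [0.48, 0.0742, 0.1334]
tool_rot: [-3.142, 0.0, 3.011]
contact_force: [-0.4, 0.9, 0.5]
opening: 0.247
grip_force: 0.0
```

Run:
```python
from h import *
import pickle
delta(.479,.0743,.088,82.5)
s=arm.snapshot("side"); t=arm.snapshot("top")
pickle.dump((s,t),open("S1.pkl","wb"))
for c in (s,t):
    for r in arm.trace(c,"jar_mid")[:1]:
      ys,xs=np.nonzero(r["pixels"]); print(r["score"],r["extent"],xs.mean(),ys.mean())
for c,q in ((s,"side"),(t,"top")): print(q,"expected jar",proj(c,[.5085,-.265,.05]),"bar",proj(c,[[.525,.0686,.1],[.4333,.0811,.1]]))
a=s["frame"][120:270,190:340,::-1]; b=t["frame"][140:260,130:250,::-1]
cv2.imwrite("pics/e.png",np.hstack([cv2.resize(i,(400,400),interpolation=2) for i in (a,b)]))
```

```text
t 11.0 pos [0.48   0.0742 0.1334] ydeg 82.5 tool [ 0.001  -0.0001  0.0454] turn 0.0 F [-0.39  0.88  0.52] open 0.247 grip 0.0 q [-0.1   0.31 -0.13  2.05  0.05  0.79  1.18]
0.66 [283.2, 228.7, 300.2, 256.0] 289.6688172043011 243.61720430107528
0.84 [312.4, 189.4, 335.1, 210.8] 322.3192771084337 198.37951807228916
side expected jar [[289.46810748 244.03788368]] bar [[254.77087202 170.0438721 ]
 [229.75339672 173.76316682]]
top expected jar [[322.56433832 197.78348887]] bar [[215.12741061 186.79491584]
 [209.70856417 216.77435328]]
```

View pics/e.png

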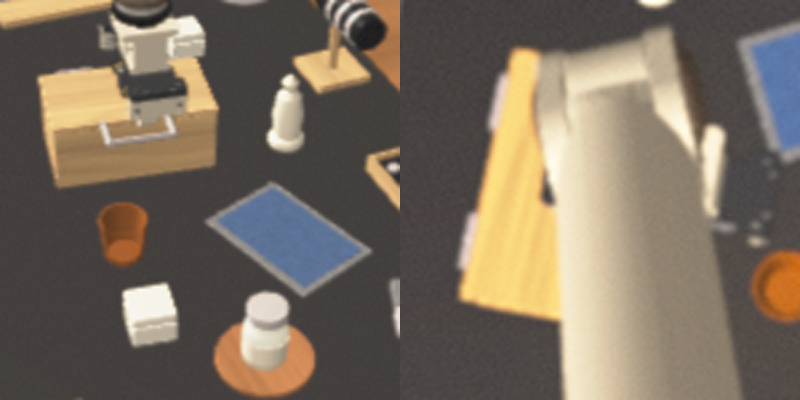

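The jar stands upright on the coaster (side half (265,335)); the pull (103–172, 132–143) lies where computed.

{"fn": "carry_out", "kwargs": {
  "moves": [
    [0, 0, 0.015, 0, -0.5],
    [0, 0, 0.015, 0, -0.5],
    [0, 0, 0.01, 0, -0.5],
    [0, 0, 0.005, 0, -0.5],
    [0, 0, 0, 0, -0.5],
    [0, 0, 0, 0, -0.5]
  ]
}}

```text
time: 11.8
position: [0.4803, 0.0743, 0.0881]
tool_rot: [3.141, 0.001, 3.011]
contact_force: [0.5, 1.2, -0.0]
opening: 0.248
grip_force: 0.0
```

{"fn": "carry_out", "kwargs": {
  "moves": [
    [0, 0, 0, 0, -1],
    [0, 0, 0, 0, -1],
    [0, 0, 0, 0, -1],
    [0, 0, 0, 0, -1],
    [0, 0, 0, 0, -1]
  ]
}}

```text
time: 12.3
position: [0.4804, 0.0748, 0.0881]
tool_rot: [3.141, 0.001, 3.011]
contact_force: [-0.9, 2.3, 2.9]
opening: 0.085
grip_force: 30.0
```

Run:
```python
from h import *
delta(.479,.0743,.088,82.5)
# arc in tool frame (y toward hinge, z down), equal angle steps
th=np.linspace(0,1.7,26); y=.172*(1-np.cos(th)); z=-.172*np.sin(th)
for a,b,c in zip(th[1:],np.diff(y),np.diff(z)): print(round(a,3),round(b,4),round(c,4))
```

```text
t 12.3 pos [0.4804 0.0748 0.0881] ydeg 82.52 tool [ 0.0013 -0.0007  0.0001] turn 0.0 F [-0.94  2.3   2.86] open 0.085 grip 29.986380636692047 q [-0.11  0.38 -0.12  2.07  0.07  0.69  1.17]
0.068 0.0004 -0.0117
0.136 0.0012 -0.0116
0.204 0.002 -0.0115
0.272 0.0028 -0.0114
0.34 0.0035 -0.0112
0.408 0.0043 -0.0109
0.476 0.005 -0.0106
0.544 0.0057 -0.0102
0.612 0.0064 -0.0098
0.68 0.007 -0.0093
0.748 0.0077 -0.0088
0.816 0.0082 -0.0083
0.884 0.0088 -0.0077
0.952 0.0093 -0.0071
1.02 0.0098 -0.0065
1.088 0.0102 -0.0058
1.156 0.0105 -0.0051
1.224 0.0109 -0.0043
1.292 0.0111 -0.0036
1.36 0.0113 -0.0028
1.428 0.0115 -0.0021
1.496 0.0116 -0.0013
1.564 0.0117 -0.0005
1.632 0.0117 0.0003
1.7 0.0116 0.0011
```

{"fn": "carry_out", "kwargs": {
  "moves": [
    [0, 0.0004, -0.0117, 0, -1],
    [0, 0.0012, -0.0116, 0, -1],
    [0, 0.002, -0.0115, 0, -1],
    [0, 0.0028, -0.0114, 0, -1],
    [0, 0.0035, -0.0112, 0, -1],
    [0, 0.0043, -0.0109, 0, -1],
    [0, 0.005, -0.0106, 0, -1],
    [0, 0.0057, -0.0102, 0, -1],
    [0, 0, 0, 0, -1]
  ]
}}

```text
time: 13.2
position: [0.484, 0.099, 0.1786]
tool_rot: [3.142, 0.002, 3.011]
contact_force: [3.3, 0.2, -0.3]
opening: 0.092
grip_force: 30.0
```

Run:
```python
from h import *
delta(.4804+.129*.0249,.0748+.992*.0249,.088+.0891,82.5)
```

```text
t 13.2 pos [0.484  0.099  0.1786] ydeg 82.53 tool [0.0005 0.0004 0.0015] turn 0.0 F [ 3.27  0.19 -0.33] open 0.092 grip 29.989461600780487 q [-0.13  0.25 -0.14  1.99  0.05  0.9   1.14]
```

{"fn": "carry_out", "kwargs": {
  "moves": [
    [0, 0.0064, -0.0098, 0, -1],
    [0, 0.007, -0.0093, 0, -1],
    [0, 0.0077, -0.0088, 0, -1],
    [0, 0.0082, -0.0083, 0, -1],
    [0, 0.0088, -0.0077, 0, -1],
    [0, 0.0093, -0.0071, 0, -1],
    [0, 0.0098, -0.0065, 0, -1],
    [0, 0.0102, -0.0058, 0, -1],
    [0, 0, 0, 0, -1]
  ]
}}

```text
time: 14.1
position: [0.4938, 0.1626, 0.2426]
tool_rot: [-3.138, 0.004, 3.008]
contact_force: [0.6, -6.2, 13.5]
opening: 0.084
grip_force: 30.0
```

{"fn": "carry_out", "kwargs": {
  "moves": [
    [0, 0.0105, -0.0051, 0, -1],
    [0, 0.0109, -0.0043, 0, -1],
    [0, 0.0111, -0.0036, 0, -1],
    [0, 0.0113, -0.0028, 0, -1],
    [0, 0.0115, -0.0021, 0, -1],
    [0, 0.0116, -0.0013, 0, -1],
    [0, 0.0117, -0.0005, 0, -1],
    [0, 0.0117, 0.0003, 0, -1],
    [0, 0.0116, 0.0011, 0, -1],
    [0, 0, 0, 0, -1]
  ]
}}

```text
time: 15.1
position: [0.5096, 0.266, 0.2602]
tool_rot: [3.14, 0.008, 3.009]
contact_force: [10.3, 0.8, 2.6]
opening: 0.086
grip_force: 30.1
```

Run:
```python
from h import *
delta(.4804+.129*.194,.0748+.992*.194,.088+.1706,82.5)
s=arm.snapshot("side"); t=arm.snapshot("top")
for c in (s,t):
  for n in ("plaque_mid","block_mid"):
    for r in arm.trace(c,n)[:2]:
      ys,xs=np.nonzero(r["pixels"]); print(n,r["score"],r["extent"],xs.mean(),ys.mean(),len(xs))
a=s["frame"][90:210,190:310,::-1]; b=t["frame"][130:250,120:240,::-1]
cv2.imwrite("pics/f.png",np.hstack([cv2.resize(i,(400,400),interpolation=2) for i in (a,b)]))
```

```text
t 15.1 pos [0.5096 0.266  0.2602] ydeg 82.4 tool [0.0043 0.0007 0.0016] turn -0.002 F [10.31  0.83  2.62] open 0.086 grip 30.076754093170166 q [-0.35  0.31 -0.22  1.72  0.08  1.12  0.84]
block_mid 0.6 [244.5, 153.0, 250.2, 163.2] 248.56451612903226 158.7741935483871 62
plaque_mid 0.51 [164.1, 209.4, 186.8, 219.0] 174.6829268292683 211.8211382113821 123
```

View pics/f.png

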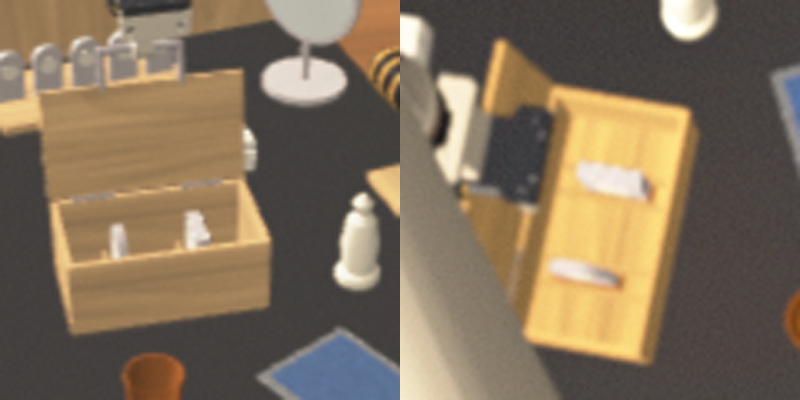

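The flap stands open; in the top half the thin arched plaque is at ≈(585,273) and the thick square plate at ≈(613,181). Releasing and rising.

{"fn": "carry_out", "kwargs": {
  "moves": [
    [0, 0, 0, 0, -0.6],
    [0, 0, 0, 0, -0.5],
    [0, 0, 0, 0, -0.5],
    [0, 0, -0.01, 0, -0.5],
    [0, 0, -0.02, 0, -0.5],
    [0, 0, -0.03, 0, -0.5],
    [0, 0, 0, 0, -0.5]
  ]
}}

```text
time: 16.1
position: [0.5069, 0.2682, 0.3233]
tool_rot: [3.137, 0.006, 3.011]
contact_force: [0.7, 0.4, -0.4]
opening: 0.253
grip_force: 0.0
```

Run:
```python
from h import *
delta(.4506,.184,.32,-7.5)
t=arm.snapshot("top")
T=lambda u,v:(u/3.3333+120-.3,v/3.3333+130-.3)
for n,(u,v) in dict(plaque=(185,273),block=(213,181),bl=(295-0,103)).items(): print(n,onz(t,T(u,v),.08).round(4))
for n in ("plaque_mid","block_mid"):
    for r in arm.trace(t,n)[:2]:
      ys,xs=np.nonzero(r["pixels"]); c=(xs.mean(),ys.mean()); print(n,r["score"],r["extent"],c,len(xs),onz(t,c,.075).round(4))
```

```text
t 16.1 pos [0.5069 0.2682 0.3233] ydeg 82.53 tool [ 0.0449 -0.0908  0.0027] turn -1.57 F [ 0.66  0.36 -0.4 ] open 0.253 grip 0.0 q [-0.35  0.26 -0.23  1.64  0.06  1.24  0.85]
plaque [0.4484 0.1893 0.08  ]
block [0.5348 0.1681 0.08  ]
bl [0.6107 0.0955 0.08  ]
plaque_mid 0.42 [164.9, 210.3, 186.1, 217.2] (np.float64(174.37190082644628), np.float64(211.89256198347107)) 121 [0.4481 0.1927 0.075 ]
block_mid 0.73 [171.7, 175.7, 199.1, 194.3] (np.float64(184.71038251366122), np.float64(184.04371584699453)) 183 [0.5357 0.1654 0.075 ]
```

{"fn": "carry_out", "kwargs": {
  "moves": [
    [0.0157, -0.029, 0, 0, -0.5],
    [0.0157, -0.029, 0, 0, -0.5],
    [0.0157, -0.029, 0, 0, 0],
    [0, 0, 0, -0.149, 0],
    [0, 0, 0, -0.149, 0],
    [0, 0, 0, -0.149, 0],
    [0, 0, 0, -0.149, 0],
    [0, 0, 0, -0.149, 0],
    [0, 0, 0, -0.149, 0],
    [0, 0, 0, -0.149, 0]
  ]
}}

```text
time: 17.25
position: [0.4463, 0.1863, 0.3172]
tool_rot: [3.14, -0.002, -2.223]
contact_force: [-0.4, -0.0, -0.2]
opening: 0.5
grip_force: 0.0
```

{"fn": "carry_out", "kwargs": {
  "moves": [
    [0, 0, 0, -0.149, 0],
    [0, 0, 0, -0.149, 0],
    [0, 0, 0, -0.149, 0],
    [0, 0, 0, -0.08, 0],
    [0, 0, 0.03, 0, 0],
    [0, 0, 0.04, 0, 0],
    [0, 0, 0.04, 0, 0],
    [0, 0, 0.03, 0, 0],
    [0, 0, 0, 0, 0]
  ]
}}

```text
time: 18.15
position: [0.4429, 0.1848, 0.1737]
tool_rot: [3.132, -0.005, -1.702]
contact_force: [-1.5, -0.2, -0.3]
opening: 0.499
grip_force: 0.0
```

Run:
```python
from h import *
delta(.449,.188,.12,-7.5)
s=arm.snapshot("side"); t=arm.snapshot("top")
P=[.449,.188,.08]
a=s["frame"][100:200,200:300,::-1].copy(); b=t["frame"][160:260,130:230,::-1].copy()
print(proj(s,P)-[200,100],proj(t,P)-[130,160])
cv2.imwrite("pics/g.png",np.hstack([cv2.resize(i,(400,400),interpolation=2) for i in (a,b)]))
```

```text
t 18.15 pos [0.4429 0.1848 0.1737] ydeg 172.48 tool [-0.0042 -0.0061  0.0537] turn -0.0 F [-1.53 -0.24 -0.27] open 0.499 grip 0.0 q [-0.2   0.25 -0.29  2.01  0.09  0.9   2.48]
[[24.53861649 60.93534278]] [[45.64141818 51.42963088]]
```

View pics/g.png

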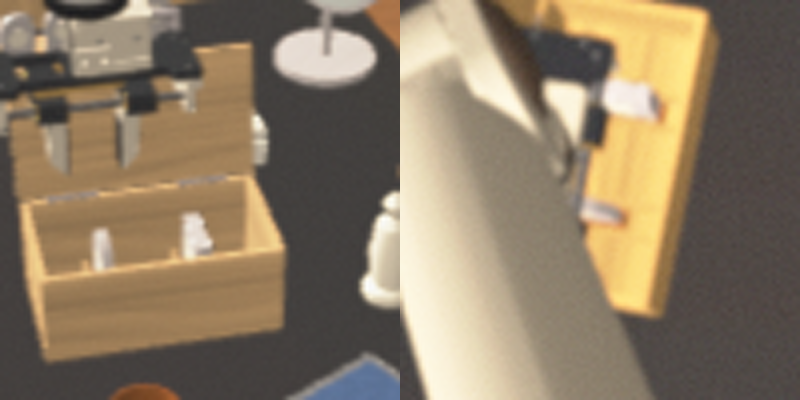

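The plaque is at (102,248) in the side half, the fingers straddle its line, but joint 7 (2.48) is near its limit; I rise, make the equivalent half turn back, and come down again.

{"fn": "carry_out", "kwargs": {
  "moves": [
    [0, 0, -0.04, 0, 0],
    [0, 0, -0.04, 0, 0],
    [0, 0, -0.04, 0, 0],
    [0, 0, -0.035, 0, 0],
    [0, 0, 0, 0.149, 0],
    [0, 0, 0, 0.149, 0],
    [0, 0, 0, 0.149, 0],
    [0, 0, 0, 0.149, 0],
    [0, 0, 0, 0.149, 0],
    [0, 0, 0, 0.149, 0]
  ]
}}

```text
time: 19.25
position: [0.4477, 0.1871, 0.336]
tool_rot: [-3.141, 0.004, -2.602]
contact_force: [-0.4, -0.2, -0.5]
opening: 0.5
grip_force: 0.0
```

{"fn": "carry_out", "kwargs": {
  "moves": [
    [0, 0, 0, 0.149, 0],
    [0, 0, 0, 0.149, 0],
    [0, 0, 0, 0.149, 0],
    [0, 0, 0, 0.149, 0],
    [0, 0, 0, 0.149, 0],
    [0, 0, 0, 0.149, 0],
    [0, 0, 0, 0.149, 0],
    [0, 0, 0, 0.149, 0],
    [0, 0, 0, 0.149, 0],
    [0, 0, 0, 0.149, 0]
  ]
}}

```text
time: 20.25
position: [0.4477, 0.1872, 0.336]
tool_rot: [3.138, 0.001, 2.191]
contact_force: [-0.0, -0.6, -0.2]
opening: 0.501
grip_force: 0.0
```

{"fn": "carry_out", "kwargs": {
  "moves": [
    [0, 0, 0, 0.149, 0],
    [0, 0, 0, 0.149, 0],
    [0, 0, 0, 0.149, 0],
    [0, 0, 0, 0.149, 0],
    [0, 0, 0, 0.149, 0],
    [0, 0, 0, 0, 0],
    [0, 0, 0, 0, 0]
  ]
}}

```text
time: 20.95
position: [0.4475, 0.187, 0.3351]
tool_rot: [3.139, -0.001, 1.456]
contact_force: [0.5, 0.4, -0.1]
opening: 0.495
grip_force: 0.0
```

Run:
```python
from h import *
delta(.449,.188,.11,-7.5)
```

```text
t 20.95 pos [0.4475 0.187  0.3351] ydeg -6.57 tool [0.0009 0.0008 0.2251] turn 0.016 F [ 0.47  0.38 -0.14] open 0.495 grip 0.0 q [-0.3   0.08 -0.16  1.82  0.01  1.24 -0.58]
```

{"fn": "carry_out", "kwargs": {
  "moves": [
    [0.001, 0.001, 0.04, 0.016, 0],
    [0, 0, 0.04, 0, 0],
    [0, 0, 0.04, 0, 0],
    [0, 0, 0.04, 0, 0],
    [0, 0, 0.04, 0, 0],
    [0, 0, 0.02, 0, 0],
    [0, 0, 0, 0, 0],
    [0, 0, 0, 0, 0],
    [0, 0, 0, 0, 0]
  ]
}}

```text
time: 21.85
position: [0.4498, 0.1883, 0.1152]
tool_rot: [3.139, -0.002, 1.437]
contact_force: [-0.2, -0.6, 0.2]
opening: 0.499
grip_force: 0.0
```

Run:
```python
from h import *
delta(.449,.188,.042,-7.5)
s=arm.snapshot("side"); t=arm.snapshot("top")
a=s["frame"][100:200,200:300,::-1].copy(); b=t["frame"][160:260,130:230,::-1].copy()
cv2.imwrite("pics/i.png",np.hstack([cv2.resize(i,(400,400),interpolation=2) for i in (a,b)]))
```

```text
t 21.85 pos [0.4498 0.1883 0.1152] ydeg -7.68 tool [-0.0005 -0.001   0.0732] turn -0.003 F [-0.24 -0.65  0.16] open 0.499 grip 0.0 q [-0.32  0.34 -0.16  2.06  0.08  0.75 -0.65]
```

View pics/i.png

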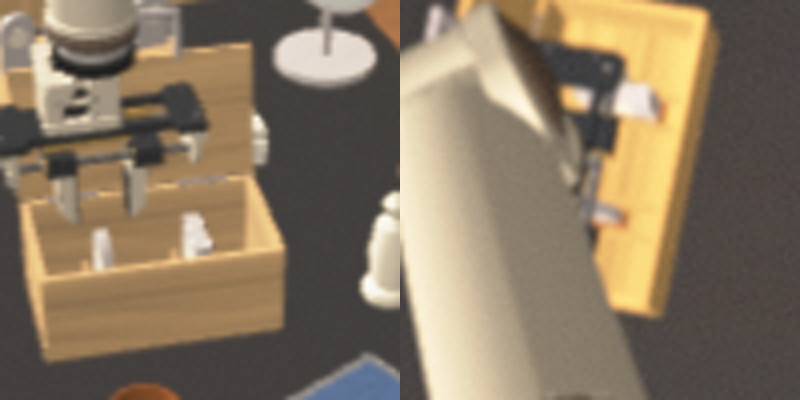

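Fingers sit either side of the plaque's line (side half: fingers (68,190)/(135,190), plaque (102,248)); going down on it.

{"fn": "carry_out", "kwargs": {
  "moves": [
    [0, -0.001, 0.02, 0, 0],
    [0, 0, 0.02, 0, 0],
    [0, 0, 0.02, 0, 0],
    [0, 0, 0.012, 0, 0],
    [0, 0, 0, 0, 0],
    [0, 0, 0, 0, 0]
  ]
}}

```text
time: 22.55
position: [0.4478, 0.188, 0.0421]
tool_rot: [3.141, -0.0, 1.436]
contact_force: [-0.0, -0.2, 0.6]
opening: 0.499
grip_force: 0.0
```

{"fn": "carry_out", "kwargs": {
  "moves": [
    [0, 0, 0, 0, -0.6],
    [0, 0, 0, 0, -1],
    [0, 0, 0, 0, -1],
    [0, 0, 0, 0, -1],
    [0, 0, 0, 0, -1],
    [0, 0, 0, 0, -1]
  ]
}}

```text
time: 23.15
position: [0.4486, 0.1877, 0.0417]
tool_rot: [3.14, -0.001, 1.435]
contact_force: [2.7, -0.4, -0.9]
opening: 0.106
grip_force: 30.0
```

{"fn": "carry_out", "kwargs": {
  "moves": [
    [0, 0, -0.005, 0, -1],
    [0, 0, -0.01, 0, -1],
    [0, 0, -0.02, 0, -1],
    [0, 0, -0.025, 0, -1],
    [0, 0, -0.025, 0, -1],
    [0, 0, -0.025, 0, -1],
    [0, 0, -0.02, 0, -1],
    [0, 0, -0.015, 0, -1],
    [0, 0, 0, 0, -1],
    [0, 0, 0, 0, -1]
  ]
}}

```text
time: 24.15
position: [0.4464, 0.1875, 0.186]
tool_rot: [-3.141, 0.0, 1.436]
contact_force: [-0.2, 0.2, -2.8]
opening: 0.107
grip_force: 30.0
```

Run:
```python
from h import *
delta(.629,-.081,.187,17.6)
```

```text
t 24.15 pos [0.4464 0.1875 0.186 ] ydeg -7.72 tool [-0.2416  0.217  -0.0011] turn -0.442 F [-0.18  0.19 -2.78] open 0.107 grip 29.98831808567047 q [-0.31  0.23 -0.17  2.    0.05  0.91 -0.63]
```

{"fn": "carry_out", "kwargs": {
  "moves": [
    [-0.01, 0.009, 0, 0, -1],
    [-0.021, 0.019, 0, 0, -1],
    [-0.021, 0.019, 0, 0, -1],
    [-0.021, 0.019, 0, 0, -1],
    [-0.021, 0.019, 0, 0, -1],
    [-0.021, 0.019, 0, 0, -1],
    [-0.021, 0.019, 0, 0, -1],
    [-0.021, 0.019, 0, 0, -1],
    [-0.021, 0.019, 0, 0, -1],
    [-0.021, 0.019, 0, 0, -1]
  ]
}}

```text
time: 25.15
position: [0.5985, -0.0361, 0.1846]
tool_rot: [-3.139, 0.001, 1.435]
contact_force: [0.2, 0.6, -2.0]
opening: 0.107
grip_force: 30.0
```

{"fn": "carry_out", "kwargs": {
  "moves": [
    [-0.021, 0.019, 0, 0, -1],
    [-0.021, 0.018, 0, 0, -1],
    [0, 0, 0, -0.1, -1],
    [0, 0, 0, -0.12, -1],
    [0, 0, 0, -0.12, -1],
    [0, 0, 0, -0.1, -1],
    [0, 0, 0, 0, -1],
    [0, 0, 0, 0, -1]
  ]
}}

```text
time: 25.95
position: [0.6292, -0.0813, 0.1851]
tool_rot: [-3.14, -0.001, 1.872]
contact_force: [-0.2, -0.1, -2.2]
opening: 0.107
grip_force: 30.0
```

Run:
```python
from h import *
delta(.629,-.081,.187,17.6)
s=arm.snapshot("side"); t=arm.snapshot("top")
for c in (s,t):
    for n in ("plaque_mid","jar_mid"):
        for r in arm.trace(c,n)[:1]: print(n,r["score"],r["extent"],"exp",proj(c,[.629,-.081,.19] if n[0]=="p" else [.5085,-.265,.05]))
a=s["frame"][130:280,230:380,::-1]; b=t["frame"][110:260,200:350,::-1]
cv2.imwrite("pics/j.png",np.hstack([cv2.resize(i,(400,400),interpolation=2) for i in (a,b)]))
```

```text
t 25.95 pos [ 0.6292 -0.0813  0.1851] ydeg 17.28 tool [ 0.0003 -0.0001 -0.0019] turn -0.006 F [-0.23 -0.14 -2.17] open 0.107 grip 29.98824656009674 q [ 0.17  0.48 -0.11  1.64  0.06  1.03  0.34]
plaque_mid 0.68 [292.7, 162.0, 308.4, 178.4] exp [[300.79978152 166.97455009]]
jar_mid 0.98 [280.9, 228.2, 300.8, 255.2] exp [[289.46810748 244.03788368]]
jar_mid 0.51 [311.5, 189.1, 331.4, 210.3] exp [[322.56433832 197.78348887]]
```

View pics/j.png

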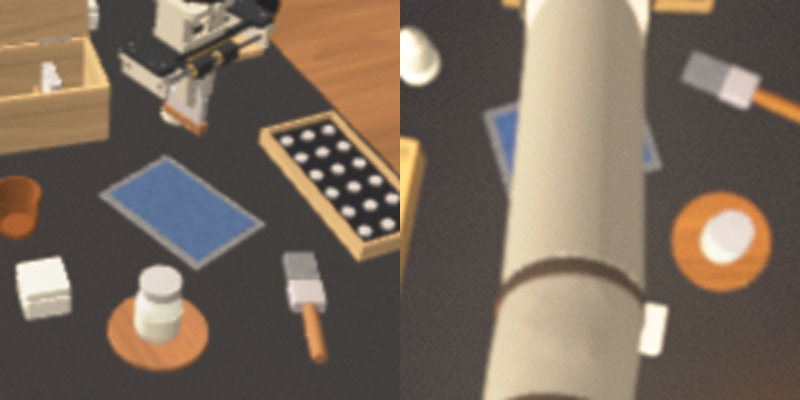

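The arched plaque with its brown foot hangs at (188,110) of the side half. It lies parallel to the mat's long edge, the jar is upright on the coaster (160,300), and the square plate is still in the case (50,78). After two rows of settling I'll hand in.

{"fn": "carry_out", "kwargs": {
  "moves": [
    [0, 0, 0, 0, -1],
    [0, 0, 0, 0, -1],
    [0, 0, 0, 0, -1],
    [0, 0, 0, 0, -1],
    [0, 0, 0, 0, -1]
  ]
}}

```text
time: 26.75
position: [0.6299, -0.0803, 0.1864]
tool_rot: [-3.142, -0.0, 1.876]
contact_force: [0.7, -0.6, -2.1]
opening: 0.11
grip_force: 30.0
```

Run:
```python
from h import *
delta(.629,-.081,.187,17.6)
print(arm.close_job())
```

```text
t 26.75 pos [ 0.6299 -0.0803  0.1864] ydeg 17.48 tool [-0.0004 -0.001  -0.0006] turn -0.002 F [ 0.67 -0.59 -2.06] open 0.11 grip 29.988309144973755 q [ 0.17  0.48 -0.11  1.64  0.06  1.03  0.34]
the job is handed in; nothing more can be done
None
```

I handed the job in at about 27 s (no verdict came back): the jar stands upright on the coaster, the flap is open with the square-topped plate still in the case, and the arm is holding the arched plaque still over the middle of the blue mat, parallel to its long edges, by my measurements.

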